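Set up a brick-laid glue-up in the press frame

ROBOT

A 7-joint arm with a two-finger parallel gripper is mounted at the origin on the work surface. World frame = base frame: x ahead of the robot, y to its left, z up, the work surface at z = 0. Lengths are in m, angles in rad, forces in N, time in s.
With the tool pointing down it reaches from about 0.4 to 0.85 m from the base axis. Payload 10.4 kg.
Tool frame: the origin (TCP) lies on the centre line of the jaws, within the pads' length; the fingertips stand bot.tcp_to_tips ahead of it and the grasp point (between the pads) lies 2 mm behind it (bot.tcp_to_tips is the distance from the TCP to the fingertips, in m); z points along the fingers, y is the line along which they close (so a half turn about z gives the same grasp; the last joint's range is limited). The gripper opens to 87 mm and grips with 3 to 60 N. Pads are 19 mm wide; open, the fingers measure 117 mm over their backs; the gripper's body (75 mm by 190 mm) begins 51 mm behind the grasp point.
Start: joints at [1.155, 0.332, -0.065, 1.46, 0.022, 1.35, -0.088], TCP at [0.239, -0.577, 0.216] pointing down, gripper open.
Joint ranges: [-2.6, 2.6], [-0.5, 2.12], [-1.47, 1.34], [0.16, 2.42], [-1.27, 4.41], [0.06, 2.06], [-2.6, 2.6]. Speed limits (rad/s): [2.22, 2.22, 2.79, 2.79, 3.14, 3.14, 3.14].

INTERFACE

Orientations are given as a rotation vector (axis times angle).
In Python, from station import sensors, vision, bot gives the robot as it stands.
- The arm moves only by the shell command python3 -m handwheel 'ROWS' [FORCE]. ROWS is JSON, a list of rows, each a list of 7 numbers: the closure in counts, from 0 (fully open) to 255 (shut), then the shift along the tool's x, y, z scaled (see below), then the turn, a rotation vector about the tool's x, y, z scaled (see below). In form: [[grip, tx, ty, tz, rx, ry, rz], ...]. A call has 1 to 5 rows; each row shifts and turns the commanded pose from where the row before left it, along the tool's axes as they then stand; what a row does not reach is not made up. The controller multiplies each number of a shift by 0.5 m and each number of a turn by 90 degrees. A row lasts 1/12 s, in which the tool goes at most 41.7 mm and 7.16 degrees, less where a joint would pass 70% of its speed; a pose out of reach is approached as far as the arm can. A call with a number of a shift or a turn outside -1 to 1 is refused whole. A call with a gripper value outside its range is refused whole. The fingers move at their own pace and stop on an object; FORCE is the grip in N (left out, the last holds). Time passes only in rows, so rows that do not move let the fingers close. It gives the time, the measured TCP pose, the force, the opening and the grip force at its end, in the units of the state.
- sensors.get_state(): the state, without advancing time (a new reading comes with each control period).
- vision.get_image(name): name is "scene" or "top" or "wrist"; returns a dict with "frame" (384x512x3 uint8, red, green, blue), "intrinsics" (3x3 intrinsics, pixels), "position" and "rotation" of the camera in the world. Camera axes: x right, y up, looking along -z (the intrinsics and any distortion apply to the point x, -y, -z); pixel columns grow to the right and rows downward; lengths in m; the calibration is good to about 2 mm. A picture is of the moment at which its call begins. There is no depth.
- bot.job_done(): hands the job in; it is judged then, once.
The state is a dict: "t": time; "joint_pos": joint angles; "qvel": joint speeds; "joint_efforts": joint torques, N m; "ee_pos": TCP position; "tool_rot": TCP orientation; "force": force on the tool from outside, world axes, zero at the start; "ft_torque": the same for the moment, N m; "grip_width": finger opening in m; "finger_force": force on a finger pad.
Only numpy, scipy, OpenCV 4.12 (cv2) and the standard library are available. Lean on these libraries where they do the work, as an engineer would, in place of code of your own. Each camera call takes 0.05 s, during which the arm holds its last target. There are 200 camera calls.

TASK

Fit the glue-up board, fence up, into the press frame: it is longer than the opening, so tilt it through, one end under a lip first, and settle it flat on the ledges, centred with both ends held under the lips (the fence may be on either side). Then lay the three dark wooden blocks on it in running bond, flat and parallel to the fence: two butted end to end in line, and the third on top of them, centred over the joint. Leave the other things on the bench where they are.

Things in the scene. Friction and masses are not known exactly. Their poses are not given: they have to be found in the camera images.
- frame: low wooden press frame fixed to the bench, 264 (own x) x 182 (own y) x 58 mm high (z up); origin: centre of its underside. One rectangular opening in the top, 166 mm (x -83 to 83) x 150 mm (y -75 to 75). Side rails 16 mm thick, full height, inner faces at y = +-75. Between the end ledges there is no floor but the bench. Both ends and both sides are alike.
- lip1 (a point): middle of the free top edge of the aluminium lip over the frame's +x end (frame x 83, y 0, z 58 mm). The lip is 8 mm thick, underside at z 50 mm. The pocket under it reaches 34 mm outward, to the end wall at x 117 mm. The same at the -x end
- ledge1 (a point): middle of the inner top edge of the wooden ledge at the frame's +x end (frame x 65, y 0, z 26 mm). The ledge is level, 150 mm wide, and runs from x 65 to the end wall at x 117 mm; 24 mm of free height between it and the lip. The same at the -x end
- board: loose white-faced board, 190 (own x) x 140 (own y) x 9 mm thick, 24 mm longer than the opening, 10 mm narrower, with an upright wooden fence fixed on it, the handle to carry it by: 90 mm long (x -45 to 45), 18 mm thick (y 46 to 64), top at z 74 mm. Origin: centre of the underside, z up. 0.17 to 0.31 kg, centre of mass at x 0, y about 17 mm. Lies flat on the bench at first
- block_a: one of three identical dark wooden blocks, 66 mm long (own x) x 36 mm wide (own y) x 30 mm high (own z up), edges rounded 1.5 mm, about 45 g; loose, lying flat on the bench at the start; origin at the centre of its underside
- block_b: one of three identical dark wooden blocks, 66 mm long (own x) x 36 mm wide (own y) x 30 mm high (own z up), edges rounded 1.5 mm, about 45 g; loose, lying flat on the bench at the start; origin at the centre of its underside
- block_c: one of three identical dark wooden blocks, 66 mm long (own x) x 36 mm wide (own y) x 30 mm high (own z up), edges rounded 1.5 mm, about 45 g; loose, lying flat on the bench at the start; origin at the centre of its underside
- glue: bystander: a glue bottle, 160 mm tall, 60 mm across, standing upright; to be left alone
- tape: bystander: a roll of masking tape, 100 mm across, 25 mm high, lying flat; to be left alone
- hammer: bystander: a hammer, lying flat; to be left alone
- brush: bystander: a brush, lying flat; to be left alone
- offcut: bystander: a thin pale offcut of plank, 90 x 45 x 20 mm; to be left alone
- clamp: bystander: a bar clamp, 200 mm long, dark steel with a wooden grip, lying flat; to be left alone
Things that resemble listed ones, but are neither listed nor needed, are in the scene too. Leave any green or turquoise look-alike of the block_a alone.

How it is judged:
By the outcome, as a careful person would: the job done as asked, in the order asked, and still so for the second after the job is handed in, with the robot touching nothing.
It also fails if it takes over 72 s, if anything falls off the work surface, if the arm or the gripper's body presses on something with over 40 N, if the wrist force passes 120 N, or if a joint passes its speed limit or range.

## Working session

There is one attempt and no reset: what is moved stays moved. The work goes in short steps, Python scripts to look and compute and a shell command to move; the robot and the scene stay as the last step left them, time stands still between calls to the robot, and variables do not carry over. Pictures are saved under pics/ and viewed, at most 10 in all, crops included, and the job is handed in when it is done.

```bash
mkdir -p pics; ls
python3 - <<'E'
from station import sensors, vision, bot
import cv2,numpy as np,pickle
s=sensors.get_state();print(s,bot.tcp_to_tips)
d={n:vision.get_image(n) for n in("scene","top")}
pickle.dump(d,open('im0.pkl','wb'))
for n in d:
    print(n,d[n]['intrinsics'],d[n]['position'],d[n]['rotation'],[k for k in d[n]])
    cv2.imwrite(f'pics/{n}0.png',cv2.resize(d[n]['frame'][:,:,::-1],(800,600),interpolation=cv2.INTER_CUBIC))
E
```

```text
pics
{'t': 0.0, 'joint_pos': array([ 1.15541635,  0.3328673 , -0.06470746,  1.46093414,  0.02160893,
        1.34989726, -0.08851243]), 'qvel': array([ 0.00052873,  0.00092153, -0.00099191,  0.00071493, -0.00027427,
        0.00029083,  0.00072212]), 'joint_efforts': array([-2.94484914e-05, -6.23244882e+01,  2.46439775e-02, -3.89905000e+01,
       -6.14896207e-02,  3.95705458e-02,  8.49386447e-05]), 'ee_pos': array([ 0.2390689 , -0.57704393,  0.21516025]), 'tool_rot': array([-3.07985666e+00, -6.12778978e-01,  5.41730984e-04]), 'force': array([-0.40866629, -0.60279774,  0.12918483]), 'ft_torque': array([-0.0286248 ,  0.06039223, -0.01004125]), 'finger_force': 0.0, 'grip_width': 0.08718498507180052} 0.017
scene [[364.71229069   0.         256.93359953]
 [  0.         364.71229069 193.61679839]
 [  0.           0.           1.        ]] [ 1.44962595 -0.1580021   0.64359341] [0.8237734  0.70644943 1.25117973] ['frame', 'intrinsics', 'position', 'rotation']
top [[378.64089161   0.         253.64107342]
 [  0.         378.64089161 189.88026875]
 [  0.           0.           1.        ]] [0.35831563 0.01858464 1.14087579] [ 0.11628464 -0.10123077 -1.57414531] ['frame', 'intrinsics', 'position', 'rotation']
```

View pics/top0.png

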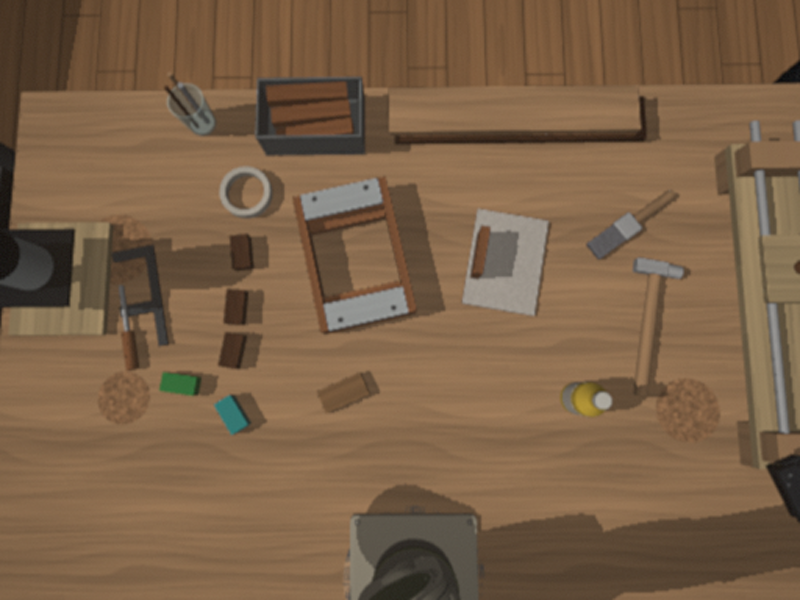

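View pics/scene0.png

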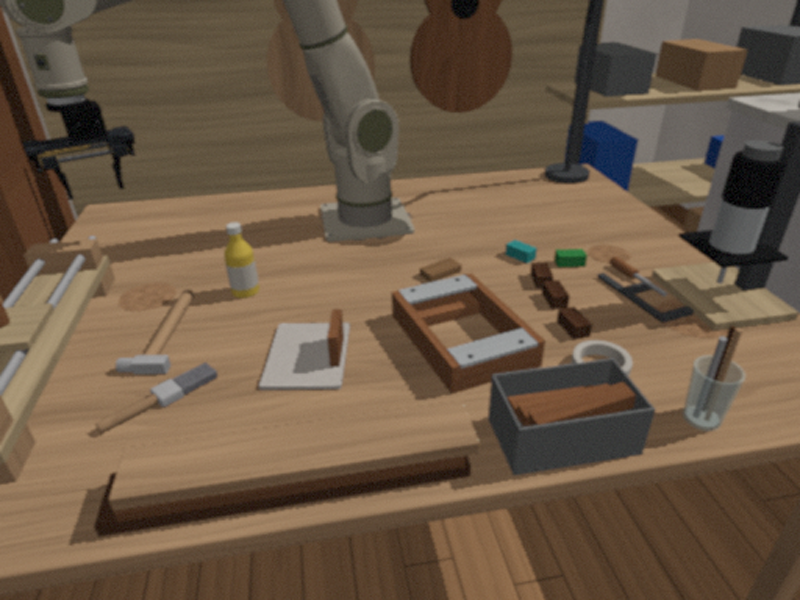

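The top view (800x600) shows the frame at about (355,255) and the white board with its fence at (505,262). There are three dark blocks at (241,252), (236,306) and (232,350). The green (180,383) and turquoise (232,414) blocks are look-alikes. The dark brown ones match the description, so I'll measure them and confirm in one crop.

```bash
cat > h.py <<'E'
import numpy as np,cv2
from scipy.spatial.transform import Rotation as R
def ray(im,uv):
    K=im['intrinsics'];uv=np.atleast_2d(np.array(uv,float))
    d=np.c_[(uv[:,0]-K[0,2])/K[0,0],-(uv[:,1]-K[1,2])/K[1,1],-np.ones(len(uv))]
    return R.from_rotvec(im['rotation']).apply(d)
def onz(im,uv,z):
    d=ray(im,uv);p=im['position'];return p+d*((z-p[2])/d[:,2])[:,None]
def proj(im,P):
    K=im['intrinsics'];c=R.from_rotvec(im['rotation']).inv().apply(np.atleast_2d(P)-im['position'])
    return np.c_[K[0,2]+K[0,0]*c[:,0]/-c[:,2],K[1,2]+K[1,1]*c[:,1]/c[:,2]]
def cnts(m,amin=30):
    m=m.astype(np.uint8);c,_=cv2.findContours(m,cv2.RETR_EXTERNAL,cv2.CHAIN_APPROX_NONE)
    return [x for x in c if cv2.contourArea(x)>amin]
def rect(P):
    (c,s,a)=cv2.minAreaRect((np.array(P)[:,:2]*1000).astype(np.float32))
    if s[0]<s[1]: s=s[::-1];a+=90
    return np.round(c,1),np.round(s,1),round((a+90)%180-90,1)
E
python3 - <<'E'
import pickle;from h import *
d=pickle.load(open('im0.pkl','rb'));im=d['top'];f=im['frame'];hsv=cv2.cvtColor(f,cv2.COLOR_RGB2HSV)
S=.64
def win(x0,y0,x1,y1):
    m=np.zeros(f.shape[:2],bool);m[int(y0*S):int(y1*S),int(x0*S):int(x1*S)]=1;return m
grey=(hsv[...,1]<70)&(hsv[...,2]>110)
for nm,w,z in(('frame',win(280,165,430,345),.058),('board',win(450,195,560,330),.009)):
    for c in cnts(grey&w):
        print(nm,cv2.contourArea(c),rect(onz(im,c[:,0],z)))
dark=(hsv[...,2]<75)&win(210,225,265,375)
for c in cnts(dark): print('blk',cv2.contourArea(c),rect(onz(im,c[:,0],.03)), cv2.minAreaRect(c))
w=win(460,215,500,290);br=w&(hsv[...,1]>110)
for c in cnts(br,10): print('fence',cv2.contourArea(c),rect(onz(im,c[:,0],.074)),c[:,0].min(0),c[:,0].max(0))
a=cv2.resize(f[130:260,110:230],None,fx=5,fy=4.6*5/5,interpolation=cv2.INTER_CUBIC)[...,::-1]
b=cv2.resize(f[120:215,290:360],(200*2-200,598))if 0 else None
cv2.imwrite('pics/blk.png',a)
E
```

```text
frame 851.0 (array([489.2,  86. ]), array([152.5,  50.6]), -77.3)
frame 785.0 (array([698.9, 132.6]), array([152.2,  50.6]), -77.5)
board 2808.5 (array([ 584.6, -183. ]), array([192.4, 142.3]), -10.5)
blk 249.0 (array([415.4, 336.2]), array([63.2, 40.3]), -10.7) ((149.0764617919922, 223.40586853027344), (13.558155059814453, 21.801513671875), 12.528807640075684)
blk 242.5 (array([496. , 332.5]), array([62.8, 39.9]), -2.8) ((151.20001220703125, 196.10000610351562), (13.37032413482666, 21.09355354309082), 4.763640880584717)
blk 266.0 (array([601.1, 327.1]), array([67.9, 43.3]), 6.3) ((154.11724853515625, 161.40692138671875), (22.09010124206543, 14.44991397857666), 85.2363510131836)
fence 17.0 (array([591.4, -98. ]), array([50. , 14.4]), -1.3) [295 152] [300 169]
fence 162.0 (array([ 590.4, -126.1]), array([93.3, 18.4]), -10.7) [302 145] [312 176]
```

View pics/blk.png

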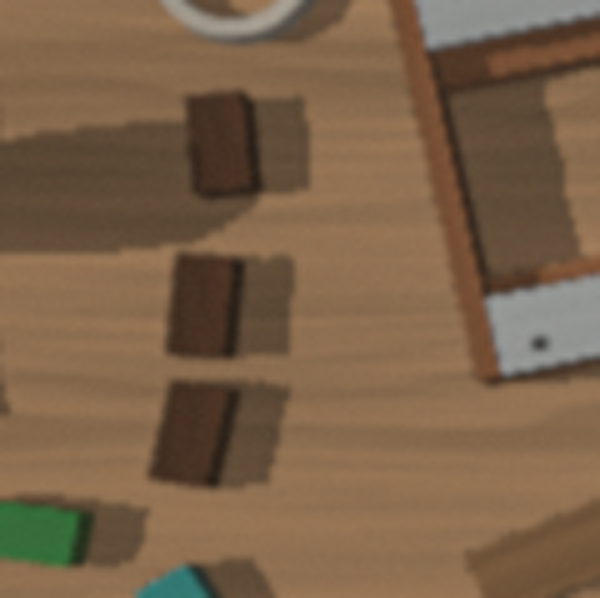

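The crop confirms three dark brown blocks at about (222,145), (205,305) and (195,432). The green and turquoise ones lie lower left and stay untouched. Next is a helper that works out row values, then I'll hover over the fence.

```bash
cat >> h.py <<'E'
def down(yaw,tilt=0):
    """tool pointing down, tool x at world yaw (deg); tilt about tool y (deg)"""
    c,s=np.cos(np.radians(yaw)),np.sin(np.radians(yaw))
    return R.from_matrix(np.array([[c,s,0],[s,-c,0],[0,0,-1]]))*R.from_euler('y',tilt,degrees=True)
def plan(p0,r0,p1,r1,vmax=.035,n=None):
    """equal rows from pose 0 to pose 1; prints row and count"""
    D=np.array(p1)-p0;w=(r0.inv()*r1).as_rotvec()
    n=n or int(max(1,np.ceil(np.linalg.norm(D)/vmax),np.ceil(np.degrees(np.linalg.norm(w))/6)))
    st=R.from_rotvec(w/n);M=0;r=r0
    for k in range(n): M=M+r.as_matrix();r=r*st
    s=np.linalg.solve(M,D)/.5;t=w/n/(np.pi/2)
    print(n,'x',[float(round(v,4)) for v in [*s,*t]]);return np.array(p1),r1
def cur():
    from station import sensors
    s=sensors.get_state();return s,s['ee_pos'],R.from_rotvec(s['tool_rot'])
E
python3 - <<'E'
from h import *
s,p,r=cur();plan(p,r,[.55,-.13,.25],down(-10.5))
E
```

```text
16 x [0.046, -0.0514, -0.0043, -0.0, 0.0, 0.0229]
```

```bash
for i in 1 2 3; do python3 -m handwheel '[[0,0.046,-0.0514,-0.0043,0,0,0.0229],[0,0.046,-0.0514,-0.0043,0,0,0.0229],[0,0.046,-0.0514,-0.0043,0,0,0.0229],[0,0.046,-0.0514,-0.0043,0,0,0.0229],[0,0.046,-0.0514,-0.0043,0,0,0.0229]]'>/dev/null; done; python3 -m handwheel '[[0,0.046,-0.0514,-0.0043,0,0,0.0229],[0,0,0,0,0,0,0],[0,0,0,0,0,0,0]]'
python3 - <<'E'
from h import *;from station import vision;import pickle
s,p,r=cur();print(s['t'],p,r.as_euler('zyx',degrees=True),s['joint_pos'])
im=vision.get_image('wrist');pickle.dump(im,open('w1.pkl','wb'));print(im['position'],im['rotation'],im['intrinsics'][0,0], r.inv().apply(im['position']-p),(r.inv()*R.from_rotvec(im['rotation'])).as_rotvec())
cv2.imwrite('pics/w1.png',im['frame'][...,::-1])
E
```

```text
t: 1.6
ee_pos: [0.5504, -0.1283, 0.2496]
tool_rot: [-3.128, 0.281, 0.002]
force: [-0.3, -1.3, -0.3]
grip_width: 0.087
finger_force: 0.0
1.6 [ 0.55044564 -0.12834411  0.24964738] [ 1.02602915e+01 -5.06130114e-02 -1.79930183e+02] [ 0.54547431  0.21853436 -0.46294766  1.55133776  0.09732856  1.39591593
 -1.67487867]
[ 0.62638682 -0.14100374  0.41803572] [-0.20667546  0.25106851 -1.73622798] 290.2168806184214 [ 0.07679876 -0.00124489 -0.16847066] [2.06957943 2.06907871 0.29731289]
```

View pics/w1.png

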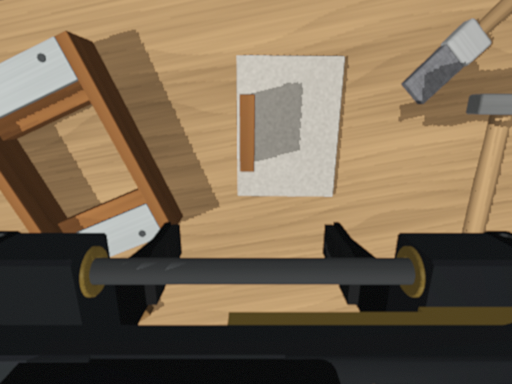

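The wrist view shows the board from (237,56) to (344,195), with the fence top at x 240–254, y 94–171. I'll refine the board pose from it.

Run:
```python
import pickle;from h import *
im=pickle.load(open('w1.pkl','rb'));f=im['frame'];hsv=cv2.cvtColor(f,cv2.COLOR_RGB2HSV)
w=np.zeros(f.shape[:2],bool);w[40:215,225:360]=1
c=max(cnts((hsv[...,1]<60)&w),key=cv2.contourArea);h=cv2.convexHull(c)
print('board',rect(onz(im,h[:,0],.009)))
ap=cv2.approxPolyDP(h,6,True)[:,0];print(ap.tolist(),np.round(onz(im,ap,.009)[:,:2]*1000,1).tolist())
w[:]=0;w[85:180,236:262]=1
k=cv2.morphologyEx(((hsv[...,1]>130)&w).astype(np.uint8),cv2.MORPH_OPEN,np.ones((3,3)))
c=max(cnts(k),key=cv2.contourArea);print('fence',rect(onz(im,c[:,0],.074)),cv2.minAreaRect(c))
w[:]=0;w[30:260,0:200]=1
```

```text
board (array([ 587.3, -182.9]), array([190.3, 140.7]), -10.6)
[[344, 56], [332, 195], [238, 195], [236, 56]] [[667.3, -268.5], [482.9, -234.2], [507.5, -98.0], [692.1, -131.3]]
fence (array([ 597.7, -129.6]), array([86.2, 14.4]), -10.9) ((247.0, 132.5), (75.0, 12.0), 90.0)
```

```bash
for i in 1 2; do python3 -m handwheel '[[0,-0.009,-0.045,-0.007,0,0,0],[0,-0.009,-0.045,-0.007,0,0,0],[0,-0.009,-0.045,-0.007,0,0,0],[0,-0.009,-0.045,-0.007,0,0,0],[0,-0.009,-0.045,-0.007,0,0,0]]'>/dev/null; done; python3 -m handwheel '[[0,0,0,0,0,0,0],[0,0,0,0,0,0,0]]'
python3 - <<'E'
from h import *;from station import vision;import pickle
im=vision.get_image('wrist');pickle.dump(im,open('w2.pkl','wb'))
f=im['frame'];hsv=cv2.cvtColor(f,cv2.COLOR_RGB2HSV);w=np.zeros(f.shape[:2],bool);w[:235,60:480]=1
R0=[]
for c in cnts((hsv[...,1]<70)&(hsv[...,2]>110)&w,300): print(cv2.minAreaRect(c),rect(onz(im,c[:,0],.058)))
cv2.imwrite('pics/w2.png',f[...,::-1])
E
```

```text
t: 2.65
ee_pos: [0.546, 0.0989, 0.2854]
tool_rot: [3.128, -0.285, 0.0]
force: [-0.0, 0.3, 0.2]
grip_width: 0.0871
finger_force: 0.0
((268.7241516113281, 199.31036376953125), (34.91072082519531, 106.5891342163086), 68.19859313964844) (array([492.2,  86.3]), array([151. ,  51.7]), -77.5)
((429.5, 92.5), (137.0, 99.0), 90.0) (array([ 591.3, -151.2]), array([168.2, 128.1]), -10.4)
((84.0, 58.0), (48.0, 80.0), 0.0) (array([712.2, 284.2]), array([92.4, 60. ]), -20.9)
((205.49716186523438, 47.618980407714844), (45.7199592590332, 123.10857391357422), 64.79887390136719) (array([700.7, 132.6]), array([151.,  51.]), -77.5)
```

View pics/w2.png

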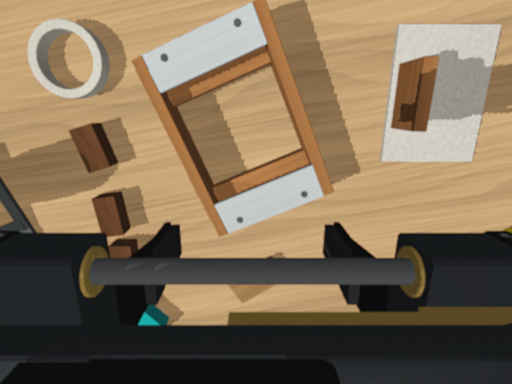

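The wrist view shows both lips, at (205,48) and (269,199), plus the board and the blocks at (94,147), (112,213) and (123,245). That puts the frame centre at (596.4,109.4) mm, yaw 12.5°. Now I'll plan the grasp and the lift.

```bash
cat >> h.py <<'E'
F0=np.array([.5964,.1094,0]);FY=12.5
RF=R.from_euler('z',FY,degrees=True)
def brd(tipx,tipz,th,hold=(0,55,58)):
    t=np.radians(th);o=np.array([tipx-95*np.cos(t),0,tipz+95*np.sin(t)])
    B=RF*R.from_euler('y',th,degrees=True)
    return F0+RF.apply(o)/1e3+B.apply(np.array(hold))/1e3, B*R.from_matrix(np.diag([1,-1,-1.]))
E
python3 - <<'E'
from h import *
s,p,r=cur()
a=plan(p,r,[.5974,-.1288,.12],down(-10.6))
b=plan(*a,[.5974,-.1288,.058],down(-10.6),vmax=.025)
E
```

```text
9 x [0.0204, 0.0473, 0.0367, 0.0001, -0.0, 0.0001]
3 x [0.0, -0.0, 0.0413, 0.0, 0.0, 0.0]
```

```bash
python3 -m handwheel '[[0,0.0204,0.0473,0.0367,0,0,0],[0,0.0204,0.0473,0.0367,0,0,0],[0,0.0204,0.0473,0.0367,0,0,0],[0,0.0204,0.0473,0.0367,0,0,0],[0,0.0204,0.0473,0.0367,0,0,0]]'>/dev/null;  python3 -m handwheel '[[0,0.0204,0.0473,0.0367,0,0,0],[0,0.0204,0.0473,0.0367,0,0,0],[0,0.0204,0.0473,0.0367,0,0,0],[0,0.0204,0.0473,0.0367,0,0,0],[0,0,0,0,0,0,0]]'; python3 -m handwheel '[[0,0,0,0.041,0,0,0],[0,0,0,0.041,0,0,0],[0,0,0,0.041,0,0,0],[0,0,0,0,0,0,0],[0,0,0,0,0,0,0]]'; python3 -m handwheel '[[255,0,0,0,0,0,0],[255,0,0,0,0,0,0],[255,0,0,0,0,0,0],[255,0,0,0,0,0,0],[255,0,0,0,0,0,0]]' 55; python3 -m handwheel '[[255,0,0,0,0,0,0],[255,0,0,0,0,0,0],[255,0,0,0,0,0,0]]'
```

```text
t: 3.53
ee_pos: [0.5948, -0.1361, 0.1155]
tool_rot: [3.124, -0.302, -0.01]
force: [-1.3, -1.2, 0.2]
grip_width: 0.0868
finger_force: 0.0
t: 3.95
ee_pos: [0.5966, -0.1285, 0.0581]
tool_rot: [3.128, -0.29, -0.004]
force: [1.1, 0.4, 1.6]
grip_width: 0.0869
finger_force: 0.0
t: 4.37
ee_pos: [0.5983, -0.127, 0.0593]
tool_rot: [3.128, -0.287, 0.001]
force: [0.0, 0.6, 0.3]
grip_width: 0.0616
finger_force: 0.0
t: 4.62
ee_pos: [0.598, -0.1269, 0.0588]
tool_rot: [3.128, -0.287, 0.0]
force: [0.7, 0.4, 0.5]
grip_width: 0.0416
finger_force: 0.0
```

```bash
python3 -m handwheel '[[255,0,0,0,0,0,0],[255,0,0,0,0,0,0],[255,0,0,0,0,0,0],[255,0,0,0,0,0,0],[255,0,0,0,0,0,0]]'>/dev/null;python3 -m handwheel '[[255,0,0,0,0,0,0],[255,0,0,-0.01,0,0,0],[255,0,0,-0.02,0,0,0],[255,0,0,-0.04,0,0,0],[255,0,0,0,0,0,0]]'
python3 - <<'E'
from h import *
s,p,r=cur()
a=plan(p,r,p+[0,0,.1],r)
A=brd(74,95,15);print(A[0],A[1].apply([1,0,0]))
plan(*a,*A,vmax=.025)
E
```

```text
t: 5.45
ee_pos: [0.6, -0.1267, 0.0978]
tool_rot: [3.128, -0.286, 0.008]
force: [1.8, 1.0, -1.1]
grip_width: 0.0174
finger_force: 55.0
3 x [0.0003, -0.0, -0.0667, 0.0, 0.0, 0.0]
[0.58180959 0.16250076 0.17561151] [ 0.94302953  0.20906461 -0.25881905]
12 x [-0.0026, -0.0486, 0.0036, -0.0027, -0.014, -0.0211]
```

```bash
python3 -m handwheel '[[255,0,0,-0.067,0,0,0],[255,0,0,-0.067,0,0,0],[255,0,0,-0.067,0,0,0]]'>/dev/null; for i in 1 2; do python3 -m handwheel '[[255,-0.0026,-0.0486,0.0036,-0.0027,-0.014,-0.0211],[255,-0.0026,-0.0486,0.0036,-0.0027,-0.014,-0.0211],[255,-0.0026,-0.0486,0.0036,-0.0027,-0.014,-0.0211],[255,-0.0026,-0.0486,0.0036,-0.0027,-0.014,-0.0211],[255,-0.0026,-0.0486,0.0036,-0.0027,-0.014,-0.0211]]'>/dev/null; done;  python3 -m handwheel '[[255,-0.0026,-0.0486,0.0036,-0.0027,-0.014,-0.0211],[255,-0.0026,-0.0486,0.0036,-0.0027,-0.014,-0.0211],[255,0,0,0,0,0,0],[255,0,0,0,0,0,0],[255,0,0,0,0,0,0]]'
python3 - <<'E'
from h import *;from station import vision;import pickle
s,p,r=cur();A=brd(74,95,15);print(p-A[0],np.degrees((A[1].inv()*r).as_rotvec()),s['joint_pos'])
im=vision.get_image('top');im2=vision.get_image('scene');im3=vision.get_image('wrist');pickle.dump((im,im2,im3),open('i3.pkl','wb'))
a=cv2.resize(im['frame'][80:230,150:300],(400,400));b=cv2.resize(im2['frame'][110:260,230:380],(400,400))
cv2.imwrite('pics/i3.png',np.hstack([a,b])[...,::-1])
# predicted board corners (top face) in wrist view
B=r*R.from_matrix(np.diag([1,-1,-1.]))
for im_ in(im,im3):
  print(np.round(proj(im_,p+B.apply(np.array([[x-0,y-55,9-58] for x in(-95,95) for y in(-70,70)])/1e3))).tolist())
E
```

```text
t: 6.95
ee_pos: [0.5801, 0.1621, 0.1723]
tool_rot: [3.069, 0.334, -0.412]
force: [-0.0, -0.6, -2.3]
grip_width: 0.0175
finger_force: 55.0
[-0.00175259 -0.00041292 -0.00329214] [ 0.13271513 -0.27594268  0.05068903] [ 0.07134917  0.59465552 -0.61179117  1.29139852  0.2525725   1.61034517
 -1.87555624]
[[257.0, 187.0], [206.0, 198.0], [243.0, 127.0], [195.0, 138.0]]
[[393.0, 310.0], [236.0, 310.0], [430.0, 81.0], [231.0, 81.0]]
```

View pics/i3.png

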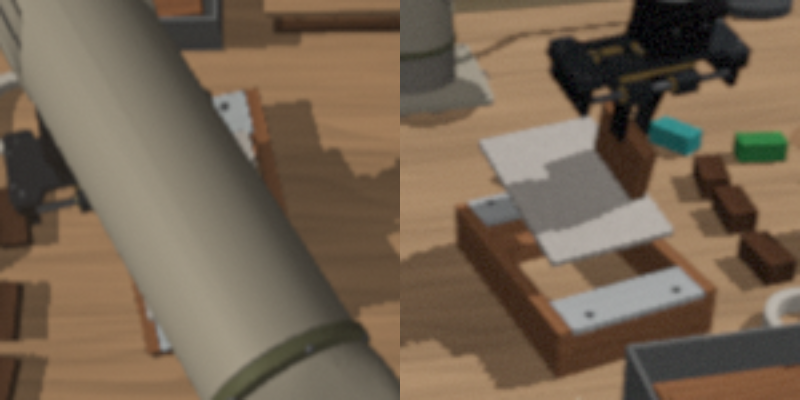

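The arm blocks the top view. The scene view shows the board held tilted over the frame, far end down at about (610,240) and the fence on the right. I'll check its pose in the wrist picture against the prediction and plan the descent.

Run:
```python
import pickle;from h import *
im=pickle.load(open('i3.pkl','rb'))[2];f=im['frame'];hsv=cv2.cvtColor(f,cv2.COLOR_RGB2HSV)
w=np.zeros(f.shape[:2],bool);w[60:225,225:450]=1
c=max(cnts((hsv[...,1]<60)&(hsv[...,2]>60)&w),key=cv2.contourArea);h=cv2.convexHull(c)
print(cv2.approxPolyDP(h,5,True)[:,0].tolist())
s,p,r=cur();q=(p,r)
for a in((74,60,15),(74,30,15),(112,29,15),(112,27.5,0),(95,27,0)): q=plan(*q,*brd(*a),vmax=.018)
```

```text
[[427, 80], [404, 224], [233, 224], [230, 80]]
2 x [0.0101, -0.001, 0.0304, -0.0008, 0.0015, -0.0008]
2 x [0.0078, -0.0, 0.029, 0.0, 0.0, 0.0]
3 x [0.0246, -0.0, -0.0059, 0.0, 0.0, 0.0]
3 x [-0.0092, 0.0, 0.018, 0.0, 0.0556, 0.0]
1 x [-0.034, -0.0, 0.001, 0.0, 0.0, 0.0]
```

```bash
python3 -m handwheel '[[255,0.0101,-0.001,0.0304,-0.0008,0.0015,-0.0008],[255,0.0101,-0.001,0.0304,-0.0008,0.0015,-0.0008],[255,0.0039,0,0.0145,0,0,0],[255,0.0039,0,0.0145,0,0,0],[255,0.0039,0,0.0145,0,0,0]]'; python3 -m handwheel '[[255,0.0039,0,0.0145,0,0,0],[255,0,0,0,0,0,0],[255,0,0,0,0,0,0]]'
python3 - <<'E'
from h import *
s,p,r=cur();A=brd(74,30,15);print((p-A[0])*1e3,np.degrees((A[1].inv()*r).as_rotvec()))
q=plan(p,r,*brd(112,29,15),vmax=.012)
E
```

```text
t: 7.52
ee_pos: [0.5816, 0.1633, 0.1178]
tool_rot: [3.069, 0.338, -0.404]
force: [-0.6, 0.2, -2.0]
grip_width: 0.0171
finger_force: 55.0
t: 7.77
ee_pos: [0.5813, 0.1637, 0.1104]
tool_rot: [3.068, 0.339, -0.405]
force: [0.5, -0.0, -2.1]
grip_width: 0.0174
finger_force: 55.0
[-0.5446479   1.2453886  -0.23147078] [ 0.01008478 -0.04696397 -0.11126846]
4 x [0.0186, 0.0007, -0.0046, -0.0, 0.0001, 0.0003]
```

No contact yet (2 N is the board's weight). Next I slide the end under the far lip.

```bash
python3 -m handwheel '[[255,0.0186,0.0007,-0.0046,0,0,0],[255,0.0186,0.0007,-0.0046,0,0,0],[255,0.0186,0.0007,-0.0046,0,0,0],[255,0.0186,0.0007,-0.0046,0,0,0],[255,0,0,0,0,0,0]]'; python3 -m handwheel '[[255,0,0,0,0,0,0],[255,0,0,0,0,0,0]]';python3 - <<'E'
from h import *
s,p,r=cur();A=brd(112,29,15);print(RF.inv().apply(p-A[0])*1e3,np.degrees((A[1].inv()*r).as_rotvec()),s['ft_torque'])
q=plan(p,r,*brd(112,27.5,0),n=5)
E
```

```text
t: 8.18
ee_pos: [0.6203, 0.1711, 0.11]
tool_rot: [3.069, 0.339, -0.403]
force: [-0.3, 0.1, -2.8]
grip_width: 0.0173
finger_force: 55.0
t: 8.35
ee_pos: [0.6187, 0.171, 0.11]
tool_rot: [3.069, 0.34, -0.405]
force: [-0.5, -1.6, -2.6]
grip_width: 0.0175
finger_force: 55.0
[-0.14191294  0.27689112  0.38004148] [ 0.01321634 -0.0185566  -0.13247407] [ 0.24211363 -0.44899127  0.01633684]
5 x [-0.0056, 0.0001, 0.0108, -0.0001, 0.0334, 0.0003]
```

```bash
python3 -m handwheel '[[255,-0.0056,0,0.0108,0,0.0334,0],[255,-0.0056,0,0.0108,0,0.0334,0],[255,-0.0056,0,0.0108,0,0.0334,0]]'; python3 -m handwheel '[[255,-0.0056,0,0.0108,0,0.0334,0],[255,-0.0056,0,0.0108,0,0.0334,0],[255,0,0,0,0,0,0],[255,0,0,0,0,0,0]]';python3 - <<'E'
from h import *
s,p,r=cur();A=brd(112,27.5,0);print(RF.inv().apply(p-A[0])*1e3,np.degrees((A[1].inv()*r).as_rotvec()),s['ft_torque'])
q=plan(p,r,*brd(95,27.5,0),n=2)
E
```

```text
t: 8.6
ee_pos: [0.6072, 0.1684, 0.0957]
tool_rot: [3.108, 0.344, -0.159]
force: [0.3, 0.6, -2.2]
grip_width: 0.0175
finger_force: 55.0
t: 8.93
ee_pos: [0.6008, 0.1663, 0.086]
tool_rot: [3.122, 0.345, -0.001]
force: [0.7, -0.3, -2.6]
grip_width: 0.0171
finger_force: 55.0
[-0.43531006 -0.39884051  0.54801908] [-0.02648345 -0.04338604 -0.10943037] [ 0.11893691 -0.05534248 -0.00913846]
2 x [-0.0166, -0.0004, 0.0006, 0.0001, 0.0002, 0.0006]
```

```bash
python3 -m handwheel '[[255,-0.0166,-0.0004,0.0006,0,0,0],[255,-0.0166,-0.0004,0.0006,0,0,0],[255,0,0,0,0,0,0],[255,0,0,0.002,0,0,0],[255,0,0,0,0,0,0]]'; python3 -m handwheel '[[255,0,0,0.001,0,0,0],[255,0,0,0,0,0,0]]'
python3 - <<'E'
from h import *;from station import vision;import pickle
s,p,r=cur();A=brd(95,26,0);print(RF.inv().apply(p-A[0])*1e3)
im=vision.get_image('wrist');im2=vision.get_image('scene');pickle.dump((im,im2),open('i4.pkl','wb'))
cv2.imwrite('pics/i4.png',np.hstack([cv2.resize(im['frame'][0:256,180:480],(400,342)),cv2.resize(im2['frame'][110:238,230:380],(400,342))])[...,::-1])
E
```

```text
t: 9.35
ee_pos: [0.585, 0.1639, 0.0847]
tool_rot: [-3.122, -0.345, 0.001]
force: [-4.9, -1.4, 9.6]
grip_width: 0.0173
finger_force: 55.0
t: 9.52
ee_pos: [0.585, 0.164, 0.0846]
tool_rot: [-3.122, -0.345, 0.001]
force: [-7.7, -2.6, 13.2]
grip_width: 0.0173
finger_force: 55.0
[0.70670487 0.75055663 0.64490463]
```

View pics/i4.png

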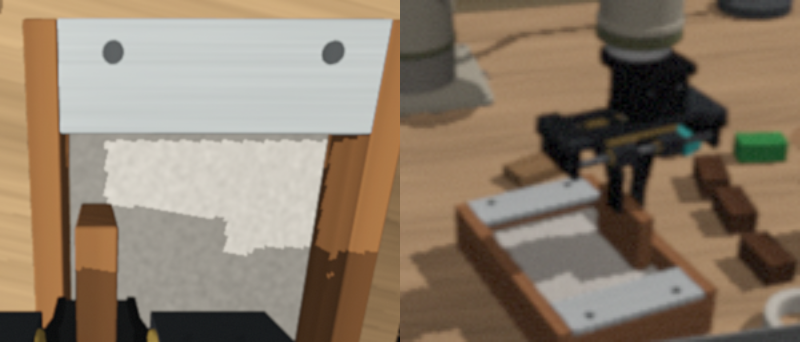

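The board lies flat between the rails with both ends under the lips (lip edge at y≈133 in the left panel). I'll release it and rise.

```bash
python3 -m handwheel '[[110,0,0,0,0,0,0],[110,0,0,0,0,0,0],[110,0,0,0,0,0,0],[110,0,0,-0.01,0,0,0],[110,0,0,-0.05,0,0,0]]'; python3 -m handwheel '[[110,0,0,-0.07,0,0,0],[110,0,0,-0.07,0,0,0],[110,0,0,-0.07,0,0,0],[110,-0.06,0,-0.06,0,0,0],[110,-0.06,0,0,0,0,0]]';python3 -m handwheel '[[0,-0.06,0,0,0,0,0],[0,0,0,0,0,0,0],[0,0,0,0,0,0,0]]'
python3 - <<'E'
from h import *;from station import vision;import pickle
s,p,r=cur();print(s['joint_pos'])
im=vision.get_image('wrist');pickle.dump(im,open('w5.pkl','wb'))
f=im['frame'];cv2.imwrite('pics/w5.png',f[...,::-1])
q=proj(im,F0+RF.apply(np.array([[x,y,.035] for x in(-.083,.083) for y in(-.07,.07)]))+0);print(np.round(q).tolist())
hsv=cv2.cvtColor(f,cv2.COLOR_RGB2HSV)
for c in cnts((hsv[...,1]<60)&(hsv[...,2]>60),300): print(cv2.boundingRect(c),np.round(RF.inv().apply(onz(im,c[:,0],.058)-F0)[:,:2].min(0)*1e3),np.round(RF.inv().apply(onz(im,c[:,0],.058)-F0)[:,:2].max(0)*1e3))
E
```

```text
t: 10.03
ee_pos: [0.5831, 0.1627, 0.1099]
tool_rot: [3.123, 0.345, -0.01]
force: [0.2, 0.0, -0.1]
grip_width: 0.0429
finger_force: 0.0
t: 10.45
ee_pos: [0.5291, 0.1523, 0.2535]
tool_rot: [-3.119, -0.345, -0.012]
force: [0.6, 0.6, 1.0]
grip_width: 0.0493
finger_force: 0.0
t: 10.7
ee_pos: [0.4973, 0.1437, 0.2485]
tool_rot: [3.122, 0.345, 0.003]
force: [0.6, 0.5, 0.5]
grip_width: 0.0623
finger_force: 0.0
[ 0.27860038  0.1323704  -0.70170767  1.66286984  0.0883814   1.37681553
 -1.78659605]
[[347.0, 163.0], [242.0, 163.0], [360.0, 23.0], [240.0, 23.0]]
(487, 261, 25, 24) [-252. -311.] [-215. -275.]
(132, 260, 240, 25) [-253. -113.] [-214.  225.]
(0, 107, 18, 53) [-74. 346.] [-12. 362.]
(235, 0, 139, 204) [-131.  -75.] [100.  75.]
```

View pics/w5.png

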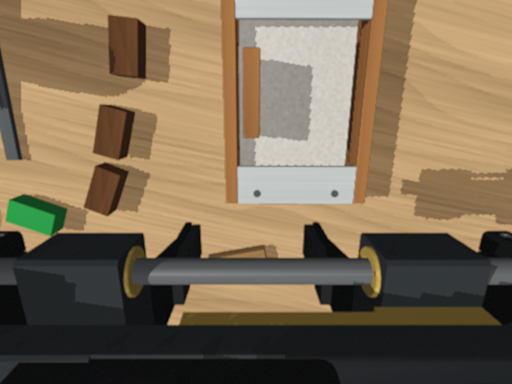

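The board sits flat in the frame, with the fence top at (251,92). The blocks are at (127,47), (114,131) and (106,189). Now I'll measure the fence top and the block tops.

Run:
```python
import pickle;from h import *
im=pickle.load(open('w5.pkl','rb'));f=im['frame'];hsv=cv2.cvtColor(f,cv2.COLOR_RGB2HSV)
w=np.zeros(f.shape[:2],bool);w[40:145,241:264]=1
c=max(cnts(cv2.morphologyEx(((hsv[...,1]>110)&w).astype(np.uint8),cv2.MORPH_OPEN,np.ones((3,3)))),key=cv2.contourArea)
P=onz(im,c[:,0],.100);print('fence',rect(P),'in frame',rect(RF.inv().apply(P-F0)),cv2.boundingRect(c))
for (x0,y0,x1,y1) in((100,8,150,85),(85,98,140,165),(80,160,132,220)):
    w[:]=0;w[y0:y1,x0:x1]=1;v=f.sum(2)
    for nm,lo,hi in(('all',0,190),('top',105,190)):
        k=cv2.morphologyEx(((v<hi)&(v>lo)&(hsv[...,1]>80)&w).astype(np.uint8),cv2.MORPH_OPEN,np.ones((3,3)))
        c=max(cnts(k),key=cv2.contourArea);print(nm,rect(onz(im,c[:,0],.03)),cv2.minAreaRect(c)[:2])
    m=(y0+y1)//2;print(v[m,x0:x1].tolist())
```

```text
fence (array([585.1, 165.6]), array([87.5, 16.5]), 12.1) in frame (array([ 1.1, 57.3]), array([87.5, 16.5]), -0.4) (243, 48, 17, 90)
all (array([608.3, 307.9]), array([63.2,  9.9]), 6.3) ((141.0, 49.5), (57.0, 8.0))
top (array([590.4, 341.5]), array([29.7,  7.3]), 5.1) ((112.0, 59.0), (26.0, 6.0))
[307, 307, 307, 306, 305, 309, 312, 303, 240, 179, 168, 184, 194, 196, 198, 198, 203, 204, 207, 209, 212, 214, 210, 201, 196, 196, 202, 212, 213, 215, 216, 212, 214, 215, 218, 225, 216, 171, 110, 80, 80, 86, 83, 78, 75, 144, 280, 321, 321, 318]
all (array([502.4, 315.8]), array([65.5, 14.5]), -0.6) ((126.1074447631836, 133.9901580810547), (11.467207908630371, 49.46555709838867))Traceback (most recent call last):
  File "<stdin>", line 10, in <module>
ValueError: max() iterable argument is empty
```

Run:
```python
import pickle;from h import *
im=pickle.load(open('w5.pkl','rb'));f=im['frame'];v=f.sum(2);hsv=cv2.cvtColor(f,cv2.COLOR_RGB2HSV)
w=np.zeros(f.shape[:2],bool)
for (x0,y0,x1,y1) in((100,8,150,85),(85,98,140,165),(80,160,132,220)):
    w[:]=0;w[y0:y1,x0:x1]=1
    for lo in(0,140):
        k=cv2.morphologyEx(((v<240)&(v>=lo)&w).astype(np.uint8),cv2.MORPH_OPEN,np.ones((3,3)))
        c=max(cnts(k),key=cv2.contourArea);print(lo,rect(onz(im,c[:,0],.03)),cv2.minAreaRect(c)[:2])
```

```text
0 (array([607.2, 325.2]), array([65.7, 44.1]), 6.7) ((127.0, 47.0), (62.0, 36.0))
140 (array([606.7, 329.7]), array([65.7, 33.8]), 6.3) ((123.0, 46.5), (61.0, 28.0))
0 (array([502.8, 331.9]), array([67.1, 44.4]), -3.6) ((113.27182006835938, 131.45973205566406), (35.56806182861328, 51.32460021972656))
140 (array([501.8, 337.2]), array([64.3, 34.1]), -3.7) ((109.28379821777344, 131.29730224609375), (27.29022979736328, 50.470489501953125))
0 (array([422.7, 335.5]), array([73.8, 43.1]), -10.6) ((105.935791015625, 188.3807373046875), (32.6618766784668, 49.61540222167969))
140 (array([418.7, 340.6]), array([63.9, 34.4]), -10.1) ((101.68683624267578, 190.40216064453125), (26.12889289855957, 43.07091522216797))
```

Run:
```python
from h import *
s,p,r=cur()
q=plan(p,r,[.6067,.3297,.12],down(186.4))
q=plan(*q,[.6067,.3297,.022],down(186.4),vmax=.026)
```

```text
29 x [0.0181, 0.0135, 0.0089, 0.0, 0.0, -0.0666]
4 x [-0.0, 0.0, 0.049, 0.0, 0.0, 0.0]
```

Run:
```python
from h import *
s,p,r=cur()
q=plan(p,r,[.6067,.3297,.16],r)
q=plan(*q,[.6067,.3297,.16],down(186.4),n=25)
```

```text
7 x [0.0418, -0.0451, 0.0253, 0.0, 0.0, 0.0]
25 x [0.0, 0.0, -0.0, 0.0001, 0.0, -0.0773]
```

```bash
python3 -m handwheel '[[60,0.0418,-0.0451,0.0253,0,0,0],[60,0.0418,-0.0451,0.0253,0,0,0],[60,0.0418,-0.0451,0.0253,0,0,0],[60,0.0418,-0.0451,0.0253,0,0,0]]'>/dev/null;  python3 -m handwheel '[[60,0.0418,-0.0451,0.0253,0,0,0],[60,0.0418,-0.0451,0.0253,0,0,0],[60,0.0418,-0.0451,0.0253,0,0,0]]'; for i in 1 2 3 4 5; do python3 -m handwheel '[[60,0,0,0,0,0,-0.0773],[60,0,0,0,0,0,-0.0773],[60,0,0,0,0,0,-0.0773],[60,0,0,0,0,0,-0.0773],[60,0,0,0,0,0,-0.0773]]'>/dev/null; done; python3 -m handwheel '[[60,0,0,0,0,0,0],[60,0,0,0,0,0,0]]'
python3 - <<'E'
from h import *
s,p,r=cur();print(s['joint_pos'])
q=plan(p,r,[.6067,.3297,.022],down(186.4),vmax=.028)
E
```

```text
t: 11.33
ee_pos: [0.6076, 0.3316, 0.1572]
tool_rot: [-3.122, -0.343, 0.002]
force: [0.8, -0.5, 1.0]
grip_width: 0.0668
finger_force: 0.0
t: 13.58
ee_pos: [0.6067, 0.3302, 0.1582]
tool_rot: [0.171, -3.135, -0.003]
force: [0.2, 0.9, -0.1]
grip_width: 0.0667
finger_force: 0.0
[ 0.13771226  0.82025242 -1.20575875  1.29312884  0.75165823  1.50635508
  0.69766109]
5 x [-0.0, -0.0002, 0.0545, 0.0002, -0.0002, -0.0003]
```

```bash
python3 -m handwheel '[[60,0,0,0.0545,0,0,0],[60,0,0,0.0545,0,0,0],[60,0,0,0.0545,0,0,0],[60,0,0,0.0545,0,0,0],[60,0,0,0.0545,0,0,0]]' 25; python3 -m handwheel '[[60,0,0,0,0,0,0],[255,0,0,0,0,0,0],[255,0,0,0,0,0,0],[255,0,0,0,0,0,0],[255,0,0,0,0,0,0]]'; python3 -m handwheel '[[255,0,0,0,0,0,0],[255,0,0,0,0,0,0],[255,0,0,0,0,0,0]]'
python3 - <<'E'
from h import *
s,p,r=cur();print(s['joint_pos'])
T=lambda x,y,z:F0+RF.apply([x,y,z])
q=plan(p,r,p+[0,0,.13],r)
q=plan(*q,T(.034,-.012,.15),down(192.5))
q=plan(*q,T(.034,-.012,.058),down(192.5),vmax=.028)
E
```

```text
t: 14.0
ee_pos: [0.6065, 0.3301, 0.0213]
tool_rot: [0.171, -3.137, -0.001]
force: [-0.3, -0.3, 0.4]
grip_width: 0.0667
finger_force: 0.0
t: 14.42
ee_pos: [0.6069, 0.3308, 0.0249]
tool_rot: [-0.178, 3.134, 0.003]
force: [-0.3, -0.9, 0.1]
grip_width: 0.0474
finger_force: 0.0
t: 14.67
ee_pos: [0.6068, 0.3301, 0.024]
tool_rot: [-0.178, 3.135, 0.001]
force: [0.5, -1.1, 5.4]
grip_width: 0.0276
finger_force: 2.3
[ 0.12709539  0.93657036 -1.12185774  1.41593803  0.84926624  1.31260587
  0.64232897]
4 x [-0.0001, 0.0, -0.065, 0.0, 0.0, 0.0]
7 x [0.003, -0.0647, 0.0011, 0.0001, 0.0001, -0.0095]
4 x [-0.0, 0.0, 0.046, 0.0, 0.0, 0.0]
```

The opening of 27.6 mm is less than the block's 36 mm, so I'll look before lifting.

Run:
```python
from h import *;from station import vision,sensors;import pickle
s=sensors.get_state();print(s['grip_width'],s['finger_force'],s['force'])
a=vision.get_image('scene');b=vision.get_image('wrist')
q=np.round(proj(a,[[.607,.33,.03]]))[0].astype(int);print(q,proj(b,[[.607,.33,.03]]))
x,y=q;A=cv2.resize(a['frame'][y-50:y+50,x-50:x+50],(400,400),interpolation=cv2.INTER_CUBIC)
cv2.imwrite('pics/g1.png',np.hstack([A,cv2.resize(b['frame'],(400,400))])[...,::-1])
```

```text
0.027599533450280763 2.306722719222307 [ 0.51175794 -1.09068763  5.35091569]
[368 201] [[249.06924271 238.29178385]]
```

View pics/g1.png

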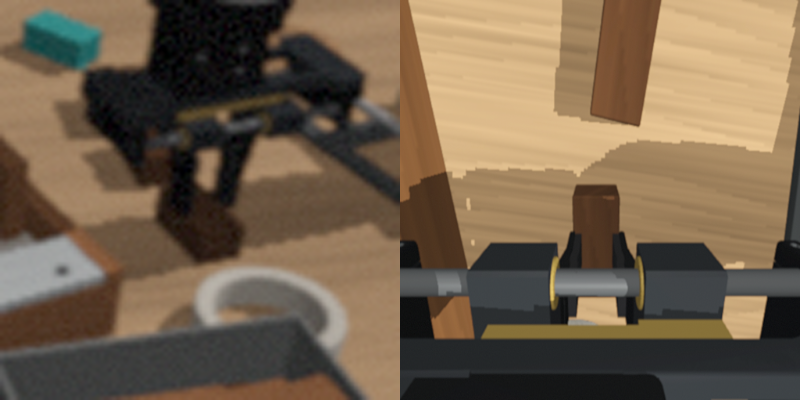

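```bash
python3 -m handwheel '[[255,0,0,0,0,0,0],[255,0,0,0,0,0,0],[255,0,0,0,0,0,0]]' 25;  python3 -m handwheel '[[255,0,0,-0.065,0,0,0],[255,0,0,-0.065,0,0,0],[255,0,0,0,0,0,0]]'
python3 - <<'E'
from h import *;from station import vision,sensors;import pickle
b=vision.get_image('wrist');pickle.dump(b,open('w6.pkl','wb'));s,p,r=cur()
# outline expected for flat 36x30 block held: top corners 30-22 above TCP
print(np.round(proj(b,p+r.apply(np.array([[x,y,z] for z in(-.006,.024) for x in(-.033,.033) for y in(-.018,.018)])))).tolist())
cv2.imwrite('pics/g2.png',b['frame'][60:310,180:380][...,::-1].repeat(2,0).repeat(2,1))
E
```

```text
t: 15.02
ee_pos: [0.6067, 0.3305, 0.024]
tool_rot: [-0.178, 3.135, 0.002]
force: [-0.1, -1.7, 5.5]
grip_width: 0.0032
finger_force: 2.7
t: 15.27
ee_pos: [0.6077, 0.3324, 0.0946]
tool_rot: [-0.179, 3.131, 0.008]
force: [0.3, 0.5, 0.4]
grip_width: 0.0006
finger_force: 0.0
[[221.0, 282.0], [276.0, 282.0], [218.0, 184.0], [279.0, 184.0], [225.0, 259.0], [273.0, 259.0], [222.0, 173.0], [275.0, 173.0]]
```

View pics/g2.png

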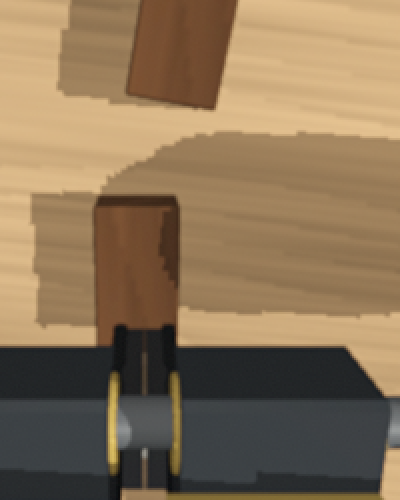

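Run:
```python
from h import *;import pickle
b=pickle.load(open('w6.pkl','rb'));s,p,r=cur()
P=onz(b,[[228,162.5],[269,162.5],[228.5,232],[268.5,232]],.03);print(P,np.linalg.norm(P[0]-P[1]))
P=onz(b,[[228,157.5],[268,157.5]],.0);print(P)
print(p,s['joint_pos'],s['grip_width'])
```

```text
[[0.57661497 0.31126876 0.03      ]
 [0.57286417 0.34433877 0.03      ]
 [0.63772972 0.31725686 0.03      ]
 [0.63385115 0.35193826 0.03      ]] 0.033282043297289926
[[0.57799495 0.30920758 0.        ]
 [0.5738805  0.34545007 0.        ]]
[0.60727541 0.33168896 0.09182536] [ 0.13822589  0.87270935 -1.16957628  1.3665547   0.79787121  1.40190538
  0.67063983] 0.0006052515580274934
```

The block did not move: its end edge is where it was, and the fingers closed over its top. So the tips stand higher than the state implies, and I've used up my 10 views. I'll find the bench height by force: open beside the block and step down.

```bash
Z='[60,0,0,0,0,0,0]'; python3 -m handwheel '[[60,0,0,0,0,0,0],[60,0,0,0,0,0,0],[60,0,0,0,0,0,0],[60,0,0,0,0,0,0],[60,0,0,0,0,0,0]]' >/dev/null; python3 -m handwheel '[[60,0,0,0,0,0,0],[60,0,0,0,0,0,0],[60,0,0,0,0,0,0],[60,0,0,0.05,0,0,0],[60,0,0,0.05,0,0,0]]';python3 -m handwheel '[[60,0,0,0.03,0,0,0],[60,0,0,0,0,0,0],[60,0,0,0,0,0,0]]'; python3 -m handwheel '[[60,0,0,0.012,0,0,0],[60,0,0,0,0,0,0]]'; python3 -m handwheel '[[60,0,0,0.012,0,0,0],[60,0,0,0,0,0,0]]'
```

```text
t: 16.15
ee_pos: [0.607, 0.3308, 0.0388]
tool_rot: [-0.179, 3.134, 0.003]
force: [-0.3, -0.5, -0.3]
grip_width: 0.0591
finger_force: 0.0
t: 16.4
ee_pos: [0.6059, 0.3301, 0.0228]
tool_rot: [0.179, -3.135, -0.001]
force: [-0.2, 0.3, 1.2]
grip_width: 0.066
finger_force: 0.0
t: 16.57
ee_pos: [0.6065, 0.3305, 0.0175]
tool_rot: [-0.179, 3.136, 0.002]
force: [-0.4, 0.4, -0.5]
grip_width: 0.0663
finger_force: 0.0
t: 16.73
ee_pos: [0.6061, 0.33, 0.0105]
tool_rot: [0.179, -3.136, -0.001]
force: [-0.8, 0.1, 0.3]
grip_width: 0.0666
finger_force: 0.0
```

```bash
for i in 1 2; do python3 -m handwheel '[[60,0,0,0.008,0,0,0],[60,0,0,0,0,0,0]]' | grep -E 'ee_pos|force: \['; done;  python3 -m handwheel '[[60,0,0,0.005,0,0,0],[60,0,0,0,0,0,0]]' | grep -E 'ee_pos|force: \['
```

```text
ee_pos: [0.6061, 0.33, 0.0064]
force: [0.4, -0.3, -0.1]
ee_pos: [0.606, 0.33, 0.0023]
force: [0.6, -0.1, -0.2]
ee_pos: [0.606, 0.3301, 0.0]
force: [0.4, 0.2, -0.4]
```

```bash
python3 -m handwheel '[[60,0,0,-0.004,0,0,0],[255,0,0,0,0,0,0],[255,0,0,0,0,0,0],[255,0,0,0,0,0,0],[255,0,0,0,0,0,0]]' 25; python3 -m handwheel '[[255,0,0,0,0,0,0],[255,0,0,0,0,0,0],[255,0,0,0,0,0,0],[255,0,0,0,0,0,0]]'; python3 -m handwheel '[[255,0,0,0,0,0,0],[255,0,0,0,0,0,0]]'
```

```text
t: 17.65
ee_pos: [0.6062, 0.3302, 0.0025]
tool_rot: [-0.179, 3.136, 0.001]
force: [-0.2, -0.4, -0.1]
grip_width: 0.0474
finger_force: 0.0
t: 17.98
ee_pos: [0.6062, 0.3302, 0.0025]
tool_rot: [-0.179, 3.136, 0.001]
force: [0.2, 0.1, 0.2]
grip_width: 0.0357
finger_force: 25.0
t: 18.15
ee_pos: [0.6062, 0.3302, 0.0025]
tool_rot: [0.179, -3.136, -0.001]
force: [0.3, 0.6, 0.5]
grip_width: 0.0361
finger_force: 25.0
```

Gripped properly at 36 mm and 25 N. A block's seat on the bench reads ee z = 2.5 mm, so on the board it will be about 37.5 mm. Carrying block A over.

```bash
cat >> h.py <<'E'
T=lambda x,y,z:F0+RF.apply([x,y,z])
E
python3 - <<'E'
from h import *
s,p,r=cur()
q=plan(p,r,p+[0,0,.135],r)
q=plan(*q,T(.034,-.012,.14),down(192.5))
q=plan(*q,T(.034,-.012,.045),down(192.5),vmax=.024)
E
```

```text
4 x [-0.0, 0.0, -0.0675, 0.0, 0.0, 0.0]
7 x [0.0028, -0.0647, -0.0008, 0.0001, 0.0, -0.0095]
4 x [-0.0, 0.0, 0.0475, 0.0, 0.0, 0.0]
```

```bash
python3 -m handwheel '[[255,0,0,-0.0675,0,0,0],[255,0,0,-0.0675,0,0,0],[255,0,0,-0.0675,0,0,0],[255,0,0,-0.0675,0,0,0]]'|grep -E 'ee_p|width'; python3 -m handwheel '[[255,0.0028,-0.0647,-0.0008,0,0,-0.0095],[255,0.0028,-0.0647,-0.0008,0,0,-0.0095],[255,0.0028,-0.0647,-0.0008,0,0,-0.0095],[255,0.0028,-0.0647,-0.0008,0,0,-0.0095],[255,0.0028,-0.0647,-0.0008,0,0,-0.0095]]'|grep ee_p;  python3 -m handwheel '[[255,0.0028,-0.0647,-0.0008,0,0,-0.0095],[255,0.0028,-0.0647,-0.0008,0,0,-0.0095],[255,0,0,0,0,0,0],[255,0,0,0,0,0,0]]'
python3 - <<'E'
from h import *
s,p,r=cur();print(s['joint_pos'])
q=plan(p,r,T(.034,-.012,.045),down(192.5),vmax=.024)
E
```

```text
ee_pos: [0.6058, 0.3301, 0.1389]
grip_width: 0.0358
ee_pos: [0.6223, 0.1675, 0.1394]
t: 19.23
ee_pos: [0.6329, 0.1023, 0.1398]
tool_rot: [0.335, -3.123, -0.0]
force: [-0.9, 0.6, -1.3]
grip_width: 0.0359
finger_force: 25.0
[ 0.59055605  0.77984487 -1.27526458  1.46535101  0.74512066  1.44177538
  1.09078616]
4 x [0.0001, 0.0014, 0.0474, 0.0, -0.0001, -0.0007]
```

```bash
python3 -m handwheel '[[255,0,0.0014,0.0474,0,0,-0.0007],[255,0,0.0014,0.0474,0,0,-0.0007],[255,0,0.0014,0.0474,0,0,-0.0007],[255,0,0.0014,0.0474,0,0,-0.0007],[255,0,0,0,0,0,0]]'|grep -E 'ee_p|force: \['; python3 -m handwheel '[[255,0,0,0.007,0,0,0],[255,0,0,0.005,0,0,0],[255,0,0,0,0,0,0]]'|grep -E 'ee_p|force: \['
```

```text
ee_pos: [0.629, 0.1086, 0.0409]
force: [-1.3, -0.7, -1.6]
ee_pos: [0.6322, 0.1086, 0.0405]
force: [0.3, -0.5, 0.0]
```

```bash
python3 -m handwheel '[[255,0,0,0.003,0,0,0],[255,0,0,0,0,0,0],[255,0,0,0,0,0,0]]'|grep -E 'ee_p|force: \['; python3 -m handwheel '[[255,0,0,0.002,0,0,0],[255,0,0,0,0,0,0]]'|grep -E 'ee_p|force: \['
```

```text
ee_pos: [0.632, 0.1079, 0.0384]
force: [-0.1, -0.8, -0.2]
ee_pos: [0.632, 0.1079, 0.0374]
force: [-0.0, -0.2, 5.2]
```

```bash
python3 -m handwheel '[[105,0,0,0,0,0,0],[105,0,0,0,0,0,0],[105,0,0,0,0,0,0],[105,0,0,-0.01,0,0,0],[105,0,0,-0.04,0,0,0]]'|grep -E 'ee_p|width|force: \['; python3 -m handwheel '[[105,0,0,-0.06,0,0,0],[105,0,0,-0.06,0,0,0],[105,0,0,-0.03,0,0,0],[60,0,0,0,0,0,0],[60,0,0,0,0,0,0]]'|grep -E 'ee_p'
python3 - <<'E'
from h import *;from station import vision;import pickle
s,p,r=cur();im=vision.get_image('wrist');pickle.dump(im,open('w7.pkl','wb'))
f=im['frame'];v=f.sum(2);hsv=cv2.cvtColor(f,cv2.COLOR_RGB2HSV)
u=proj(im,T(.034,-.012,.065))[0];print(u)
q=plan(p,r,[.5018,.3370,.135],down(176.4))
q=plan(*q,[.5018,.3370,.0025],down(176.4),vmax=.027)
E
```

```text
ee_pos: [0.6302, 0.1071, 0.0595]
force: [-1.0, -0.1, 0.2]
grip_width: 0.0505
ee_pos: [0.632, 0.1078, 0.1373]
[246.91934513 198.3591061 ]
8 x [0.0269, 0.0604, 0.0006, 0.0, 0.0001, 0.0227]
5 x [-0.0, 0.0, 0.053, 0.0, 0.0, 0.0]
```

```bash
python3 -m handwheel '[[60,0.0269,0.0604,0.0006,0,0,0.0227],[60,0.0269,0.0604,0.0006,0,0,0.0227],[60,0.0269,0.0604,0.0006,0,0,0.0227],[60,0.0269,0.0604,0.0006,0,0,0.0227]]'>/dev/null; python3 -m handwheel '[[60,0.0269,0.0604,0.0006,0,0,0.0227],[60,0.0269,0.0604,0.0006,0,0,0.0227],[60,0.0269,0.0604,0.0006,0,0,0.0227],[60,0.0269,0.0604,0.0006,0,0,0.0227]]'>/dev/null; python3 -m handwheel '[[60,0,0,0,0,0,0],[60,0,0,0,0,0,0]]'|grep -E 'ee_p|width'
python3 - <<'E'
from h import *;import pickle
s,p,r=cur();print(s['joint_pos'])
q=plan(p,r,[.5018,.3370,.0025],down(176.4),vmax=.027)
im=pickle.load(open('w7.pkl','rb'));f=im['frame'];v=f.sum(2).astype(int)
# dark block top near (247,198)
print(v[170:215:4,200:300:4])
E
```

```text
ee_pos: [0.4994, 0.3385, 0.1334]
grip_width: 0.0664
[ 0.21179425  0.68349206 -1.25177453  1.57869795  0.65778186  1.36580029
  0.40010066]
5 x [-0.001, -0.0005, 0.0524, -0.0, -0.0002, 0.0006]
[[601 453 450 466 458 457 463 475 223 222 229 242 227 222 212 208 215 214
  255 474 475 478 478 470 475]
 [632 466 450 457 463 470 461 454 228 222 217 242 229 222 216 210 202 218
  279 469 465 456 469 463 451]
 [642 448 469 460 456 452 458 456 222 227 221 242 223 221 216 210 204 217
  284 475 467 471 457 472 457]
 [628 451 463 450 464 466 463 467 231 224 223 239 227 224 216 212 206 217
  281 478 465 464 466 466 475]
 [637 505 449 455 463 466 438 462 235 229 220 228 226 223 218 214 207 217
  308 467 463 470 466 465 477]
 [630 466 447 460 459 453 457 451 230 229 222 228 224 221 222 214 205 207
  300 453 457 472 466 469 478]
 [627 446 456 460 459 468 452 453 260 228 226 226 214 224 221 214 205 208
  293 448 458 471 464 476 472]
 [647 553 452 464 459 460 452 457 265 233 226 227 213 222 220 217 210 212
  453 657 636 586 527 489 475]
 [630 498 456 469 448 451 460 460 251 235 227 235 211 221 221 218 214 205
  443 636 637 645 645 634 641]
 [638 466 454 463 463 460 448 456 271 235 227 232 214 215 221 219 212 201
  485 638 638 639 628 641 639]
 [631 624 467 446 458 455 447 453 293 233 232 234 215 205 220 222 213 205
  521 642 636 621 633 640 638]
 [630 537 458 461 462 463 453 454 292 236 234 235 216 209 222 218 214 205
  506 639 629 633 639 632 642]]
```

Block A sits on the board where planned. Now grasp block B.

```bash
python3 -m handwheel '[[60,-0.001,-0.0005,0.0524,0,0,0.0006],[60,-0.001,-0.0005,0.0524,0,0,0.0006],[60,-0.001,-0.0005,0.0524,0,0,0.0006],[60,-0.001,-0.0005,0.0524,0,0,0.0006],[60,-0.001,-0.0005,0.0524,0,0,0.0006]]'>/dev/null; python3 -m handwheel '[[60,0,0,0,0,0,0],[60,0,0,0,0,0,0],[255,0,0,0,0,0,0],[255,0,0,0,0,0,0],[255,0,0,0,0,0,0]]' 25|grep -E 'ee_p|force: \['; python3 -m handwheel '[[255,0,0,0,0,0,0],[255,0,0,0,0,0,0],[255,0,0,0,0,0,0],[255,0,0,0,0,0,0]]'
python3 - <<'E'
from h import *
s,p,r=cur()
q=plan(p,r,p+[0,0,.135],r)
q=plan(*q,T(-.040,-.012,.14),down(192.5))
E
```

```text
ee_pos: [0.5046, 0.336, 0.0051]
force: [0.2, -0.0, 0.1]
t: 23.2
ee_pos: [0.504, 0.3357, 0.004]
tool_rot: [0.105, 3.139, 0.001]
force: [-1.2, -0.7, 4.2]
grip_width: 0.0358
finger_force: 25.0
4 x [-0.0, 0.0001, -0.0675, 0.0, 0.0, 0.0]
8 x [-0.0104, -0.0626, -0.0003, 0.0001, 0.0001, -0.0227]
```

```bash
python3 -m handwheel '[[255,0,0,-0.0675,0,0,0],[255,0,0,-0.0675,0,0,0],[255,0,0,-0.0675,0,0,0],[255,0,0,-0.0675,0,0,0]]'|grep -E 'ee_p|width'; python3 -m handwheel '[[255,-0.0104,-0.0626,-0.0003,0,0,-0.0227],[255,-0.0104,-0.0626,-0.0003,0,0,-0.0227],[255,-0.0104,-0.0626,-0.0003,0,0,-0.0227],[255,-0.0104,-0.0626,-0.0003,0,0,-0.0227]]'|grep ee_p;python3 -m handwheel '[[255,-0.0104,-0.0626,-0.0003,0,0,-0.0227],[255,-0.0104,-0.0626,-0.0003,0,0,-0.0227],[255,-0.0104,-0.0626,-0.0003,0,0,-0.0227],[255,-0.0104,-0.0626,-0.0003,0,0,-0.0227]]'|grep ee_p;  python3 -m handwheel '[[255,0,0,0,0,0,0],[255,0,0,0,0,0,0],[255,0,0,0,0,0,0]]'
python3 - <<'E'
from h import *
s,p,r=cur();print(s['joint_pos'])
q=plan(p,r,T(-.040,-.012,.046),down(192.5),vmax=.024)
import pickle
im=pickle.load(open('w7.pkl','rb'));f=im['frame'];v=f.sum(2).astype(int)
hit=[]
for y in range(172,212,4):
    row=v[y];xs=np.where(row[215:285]<350)[0]+215;hit.append((xs[0]-.5,y));hit.append((xs[-1]+.5,y))
print(np.round(RF.inv().apply(onz(im,hit,.065)-F0)[:,:2]*1e3,1).tolist())
print(v[140:175,240:242].mean(1).tolist())
E
```

```text
ee_pos: [0.5034, 0.3354, 0.14]
grip_width: 0.0357
ee_pos: [0.5227, 0.2088, 0.1392]
ee_pos: [0.5597, 0.0869, 0.1396]
t: 24.45
ee_pos: [0.5593, 0.0893, 0.1396]
tool_rot: [0.342, -3.123, -0.002]
force: [-0.9, 0.5, -0.0]
grip_width: 0.036
finger_force: 25.0
[ 0.7669765   0.67342519 -1.37742848  1.67013578  0.67303213  1.37215299
  1.07484217]
4 x [-0.0003, -0.0003, 0.0468, 0.0002, -0.0, -0.0]
[[10.6, -25.9], [10.5, 9.7], [14.1, -26.0], [14.0, 9.8], [17.6, -26.0], [17.5, 9.8], [21.1, -25.2], [21.0, 9.9], [24.7, -26.1], [24.5, 10.0], [28.3, -26.2], [28.1, 10.1], [31.9, -25.4], [31.8, 9.3], [35.6, -25.4], [35.4, 9.4], [39.2, -25.5], [39.1, 9.5], [42.9, -25.5], [42.8, 9.6]]
[521.5, 597.0, 648.0, 657.0, 649.0, 640.0, 633.0, 623.5, 600.0, 574.0, 569.5, 572.0, 565.0, 520.5, 466.0, 458.5, 461.0, 427.0, 320.0, 174.5, 116.0, 124.0, 123.0, 147.0, 193.0, 225.0, 231.0, 232.0, 233.5, 232.0, 231.5, 229.5, 223.5, 219.0, 218.0]
```

```bash
python3 -m handwheel '[[255,-0.002,0.001,0.0468,0,0,0],[255,-0.002,0.001,0.0468,0,0,0],[255,-0.002,0.001,0.0468,0,0,0],[255,-0.002,0.001,0.0468,0,0,0],[255,0,0,0,0,0,0]]'|grep -E 'ee_p|force: \['; python3 -m handwheel '[[255,0,0,0,0,0,0],[255,0,0,0,0,0,0]]'|grep -E 'ee_p|force: \['
python3 - <<'E'
from h import *
s,p,r=cur();print(RF.inv().apply(p-F0)*1e3,np.degrees((down(192.5).inv()*r).as_rotvec()))
plan(p,r,T(-.036,-.0092,.0405),down(192.5))
E
```

```text
ee_pos: [0.5604, 0.0924, 0.0424]
force: [-1.0, -0.5, -0.9]
ee_pos: [0.5633, 0.093, 0.0475]
force: [0.9, -0.2, 0.0]
[-35.85127297  -8.87650148  47.51250484] [-0.06068479 -0.08377524 -0.09129586]
1 x [0.0003, -0.0007, 0.014, 0.0007, 0.0009, 0.001]
```

```bash
python3 -m handwheel '[[255,0.0003,-0.0007,0.007,0,0,0.001],[255,0,0,0.007,0,0,0],[255,0,0,0,0,0,0],[255,0,0,0,0,0,0]]'|grep -E 'ee_p|force: \['; python3 -m handwheel '[[255,-0.006,0,0,0,0,0],[255,-0.006,0,0,0,0,0],[255,-0.006,0,0,0,0,0],[255,-0.006,0,0,0,0,0],[255,0,0,0,0,0,0]]'|grep -E 'ee_p|force: \[';python3 -m handwheel '[[255,0,0,0.003,0,0,0],[255,0,0,0,0,0,0],[255,0,0,0,0,0,0]]'|grep -E 'ee_p|force: \['
```

```text
ee_pos: [0.5631, 0.0912, 0.0393]
force: [-0.3, 0.5, -0.1]
ee_pos: [0.5753, 0.0941, 0.0391]
force: [0.6, -0.6, 0.1]
ee_pos: [0.5753, 0.0941, 0.039]
force: [-4.1, -2.8, 13.6]
```

```bash
python3 -m handwheel '[[105,0,0,-0.002,0,0,0],[105,0,0,0,0,0,0],[105,0,0,0,0,0,0],[105,0,0,-0.01,0,0,0],[105,0,0,-0.04,0,0,0]]'|grep -E 'ee_p|width|force: \['; python3 -m handwheel '[[105,0,0,-0.06,0,0,0],[105,0,0,-0.06,0,0,0],[105,-0.06,0,-0.06,0,0,0],[60,-0.06,0,-0.02,0,0,0],[60,-0.06,0,0,0,0,0]]'|grep -E 'ee_p';python3 -m handwheel '[[60,0,0,0,0,0,0],[60,0,0,0,0,0,0],[60,0,0,0,0,0,0]]'|grep -E 'ee_p'
python3 - <<'E'
from h import *;from station import vision;import pickle
s,p,r=cur();im=vision.get_image('wrist');pickle.dump(im,open('w8.pkl','wb'))
f=im['frame'];v=f.sum(2).astype(int)
# along the block axis: brightness every 1 mm at top height for three y lines
for y in(-16,-9,-2):
    xs=np.arange(-72,80,2.);u=np.round(proj(im,np.array([T(x/1e3,y/1e3,.065) for x in xs]))).astype(int)
    print(y,[(int(x),int(v[b,a])) for x,(a,b) in zip(xs,u) if 0<=b<384])
for x in(-50,-40,-25,-10,15,30,45,60):
    ys=np.arange(-40,30,.5);u=np.round(proj(im,np.array([T(x/1e3,y/1e3,.065) for y in ys]))).astype(int)
    k=[y for y,(a,b) in zip(ys,u) if 0<=b<384 and v[b,a]<330];print(x,k[0] if k else None,k[-1] if k else None,u[60])
E
```

```text
ee_pos: [0.5731, 0.0931, 0.0614]
force: [-0.3, 0.2, 0.4]
grip_width: 0.0508
ee_pos: [0.6643, 0.1132, 0.1668]
ee_pos: [0.6615, 0.1135, 0.1627]
-16 [(-72, 639), (-70, 645), (-68, 633), (-66, 634), (-64, 648), (-62, 653), (-60, 558), (-58, 231), (-56, 249), (-54, 250), (-52, 245), (-50, 241), (-48, 243), (-46, 246), (-44, 243), (-42, 228), (-40, 228), (-38, 231), (-36, 230), (-34, 235), (-32, 232), (-30, 231), (-28, 235), (-26, 235), (-24, 238), (-22, 240), (-20, 238), (-18, 240), (-16, 240), (-14, 242), (-12, 241), (-10, 242), (-8, 241), (-6, 241), (-4, 240), (-2, 241), (0, 239), (2, 241), (4, 241), (6, 177), (8, 243), (10, 241), (12, 243), (14, 240), (16, 233), (18, 237), (20, 238), (22, 236), (24, 230), (26, 231), (28, 229), (30, 235), (32, 232), (34, 234), (36, 232), (38, 234), (40, 229), (42, 232), (44, 236), (46, 237), (48, 236), (50, 240), (52, 240), (54, 237), (56, 239), (58, 240), (60, 240), (62, 239), (64, 239), (66, 239), (68, 240), (70, 243), (72, 430), (74, 469), (76, 475), (78, 453)]
-9 [(-72, 634), (-70, 643), (-68, 635), (-66, 630), (-64, 633), (-62, 632), (-60, 542), (-
[... 1132 characters left out ...]
4, 225), (-12, 228), (-10, 226), (-8, 229), (-6, 229), (-4, 218), (-2, 221), (0, 220), (2, 222), (4, 218), (6, 156), (8, 217), (10, 216), (12, 215), (14, 219), (16, 218), (18, 220), (20, 222), (22, 220), (24, 219), (26, 221), (28, 222), (30, 224), (32, 223), (34, 223), (36, 223), (38, 220), (40, 222), (42, 228), (44, 224), (46, 226), (48, 226), (50, 226), (52, 226), (54, 228), (56, 224), (58, 228), (60, 224), (62, 218), (64, 214), (66, 214), (68, 215), (70, 206), (72, 321), (74, 468), (76, 476), (78, 445)]
-50 -26.0 8.0 [250  61]
-40 -26.5 8.0 [250  73]
-25 -26.5 8.5 [250  92]
-10 -26.0 8.5 [250 110]
15 -25.0 10.0 [250 139]
30 -25.0 9.5 [250 155]
45 -25.5 8.5 [250 171]
60 -25.5 9.0 [250 186]
```

The joint line is at frame x = 6 mm, with the blocks tightly butted (-59.5 to 72) and in line within 1 mm. Next is block C.

Run:
```python
from h import *
s,p,r=cur()
q=plan(p,r,[.4189,.3403,.14],down(169.7))
q=plan(*q,[.4189,.3403,.003],down(169.7),vmax=.028)
```

```text
10 x [0.047, 0.0476, 0.0046, 0.0, -0.0, 0.0253]
5 x [-0.0, 0.0, 0.0548, 0.0, 0.0, 0.0]
```

```bash
for i in 1 2; do python3 -m handwheel '[[60,0.047,0.0476,0.0046,0,0,0.0253],[60,0.047,0.0476,0.0046,0,0,0.0253],[60,0.047,0.0476,0.0046,0,0,0.0253],[60,0.047,0.0476,0.0046,0,0,0.0253],[60,0.047,0.0476,0.0046,0,0,0.0253]]'|grep -E 'ee_p'; done; python3 -m handwheel '[[60,0,0,0,0,0,0],[60,0,0,0,0,0,0],[60,0,0,0,0,0,0]]'|grep -E 'ee_p|width'
python3 - <<'E'
from h import *
s,p,r=cur();print(s['joint_pos'])
q=plan(p,r,[.4189,.3403,.003],down(169.7),vmax=.028)
E
```

```text
ee_pos: [0.5275, 0.2143, 0.1511]
ee_pos: [0.4182, 0.3402, 0.1399]
ee_pos: [0.4199, 0.3395, 0.14]
grip_width: 0.0662
[ 0.27209004  0.54216474 -1.31744559  1.73781794  0.54609893  1.29789649
  0.22262553]
5 x [0.0005, 0.0003, 0.0548, -0.0001, 0.0001, -0.0001]
```

```bash
python3 -m handwheel '[[60,0.0005,0.0003,0.0548,0,0,0],[60,0.0005,0.0003,0.0548,0,0,0],[60,0.0005,0.0003,0.0548,0,0,0],[60,0.0005,0.0003,0.0548,0,0,0],[60,0.0005,0.0003,0.0548,0,0,0]]'>/dev/null; python3 -m handwheel '[[60,0,0,0,0,0,0],[60,0,0,0,0,0,0],[255,0,0,0,0,0,0],[255,0,0,0,0,0,0],[255,0,0,0,0,0,0]]' 25|grep -E 'ee_p|force: \['; python3 -m handwheel '[[255,0,0,0,0,0,0],[255,0,0,0,0,0,0],[255,0,0,0,0,0,0],[255,0,0,0,0,0,0]]'
python3 - <<'E'
from h import *
s,p,r=cur();print(p,'block along tool x:',r.inv().apply(np.array([.4189,.3403,p[2]])-p)*1e3)
q=plan(p,r,p+[0,0,.14],r)
q=plan(*q,T(.006,-.0098,.15),down(192.5))
E
```

```text
ee_pos: [0.4197, 0.3419, 0.0047]
force: [0.1, 0.1, -1.0]
t: 29.42
ee_pos: [0.419, 0.3416, 0.0035]
tool_rot: [0.283, 3.128, 0.001]
force: [-0.2, -1.2, 4.7]
grip_width: 0.0357
finger_force: 25.0
[0.41898209 0.34157015 0.00354388] block along tool x: [-1.47575059e-01 -1.26421331e+00 -8.47805963e-04]
4 x [-0.0, 0.0001, -0.07, 0.0, 0.0, 0.0]
9 x [-0.0417, -0.0536, -0.0014, 0.0, 0.0, -0.0282]
```

```bash
python3 -m handwheel '[[255,0,0,-0.07,0,0,0],[255,0,0,-0.07,0,0,0],[255,0,0,-0.07,0,0,0],[255,0,0,-0.07,0,0,0]]'|grep -E 'ee_p|width'; python3 -m handwheel '[[255,-0.0417,-0.0536,-0.0014,0,0,-0.0282],[255,-0.0417,-0.0536,-0.0014,0,0,-0.0282],[255,-0.0417,-0.0536,-0.0014,0,0,-0.0282],[255,-0.0417,-0.0536,-0.0014,0,0,-0.0282],[255,-0.0417,-0.0536,-0.0014,0,0,-0.0282]]'|grep ee_p;python3 -m handwheel '[[255,-0.0417,-0.0536,-0.0014,0,0,-0.0282],[255,-0.0417,-0.0536,-0.0014,0,0,-0.0282],[255,-0.0417,-0.0536,-0.0014,0,0,-0.0282],[255,-0.0417,-0.0536,-0.0014,0,0,-0.0282]]'|grep ee_p;  python3 -m handwheel '[[255,0,0,0,0,0,0],[255,0,0,0,0,0,0],[255,0,0,0,0,0,0]]'
python3 - <<'E'
from h import *;from station import vision;import pickle
s,p,r=cur();print(RF.inv().apply(p-F0)*1e3)
im=vision.get_image('wrist');pickle.dump(im,open('w9.pkl','wb'));f=im['frame'];v=f.sum(2).astype(int)
for y in(-8,0,8):
    xs=np.arange(26,46,1.);u=np.round(proj(im,p+r.apply(np.c_[xs,0*xs+y,0*xs-26.5]/1e3))).astype(int)
    print(y,[(int(x),int(b),int(v[b,a])) for x,(a,b) in zip(xs,u)])
q=plan(p,r,T(.006,-.0098,.0765),down(192.5),n=4)
E
```

```text
ee_pos: [0.4182, 0.3414, 0.1446]
grip_width: 0.0359
ee_pos: [0.5106, 0.1969, 0.1466]
ee_pos: [0.6052, 0.0992, 0.149]
t: 30.75
ee_pos: [0.6037, 0.1019, 0.1491]
tool_rot: [0.342, -3.122, -0.002]
force: [-0.1, 0.7, -0.1]
grip_width: 0.0362
finger_force: 25.0
[  5.52949558  -8.87952305 149.10425127]
-8 [(26, 209, 155), (27, 207, 161), (28, 205, 163), (29, 203, 167), (30, 202, 164), (31, 200, 166), (32, 198, 165), (33, 196, 166), (34, 194, 165), (35, 192, 129), (36, 190, 130), (37, 189, 136), (38, 187, 134), (39, 185, 132), (40, 183, 138), (41, 181, 164), (42, 179, 249), (43, 177, 250), (44, 175, 246), (45, 173, 245)]
0 [(26, 209, 151), (27, 207, 152), (28, 205, 151), (29, 203, 152), (30, 202, 151), (31, 200, 152), (32, 198, 153), (33, 196, 155), (34, 194, 158), (35, 192, 134), (36, 190, 144), (37, 189, 144), (38, 187, 141), (39, 185, 129), (40, 183, 125), (41, 181, 154), (42, 179, 221), (43, 177, 221), (44, 175, 218), (45, 173, 216)]
8 [(26, 209, 147), (27, 207, 151), (28, 205, 145), (29, 203, 147), (30, 202, 146), (31, 200, 145), (32, 198, 143), (33, 196, 147), (34, 194, 148), (35, 192, 125), (36, 190, 128), (37, 189, 134), (38, 187, 132), (39, 185, 137), (40, 183, 142), (41, 181, 154), (42, 179, 218), (43, 177, 218), (44, 175, 218), (45, 173, 219)]
4 x [-0.0002, -0.0005, 0.0363, 0.0002, -0.0001, 0.0]
```

```bash
python3 -m handwheel '[[255,-0.0008,-0.0005,0.0363,0,0,0],[255,-0.0008,-0.0005,0.0363,0,0,0],[255,-0.0008,-0.0005,0.0363,0,0,0],[255,-0.0008,-0.0005,0.0363,0,0,0],[255,0,0,0,0,0,0]]'|grep -E 'ee_p|force: \['; python3 -m handwheel '[[255,0,0,0,0,0,0],[255,0,0,0,0,0,0],[255,0,0,0,0,0,0]]'|grep -E 'ee_p|force: \['
python3 - <<'E'
from h import *
s,p,r=cur();print(RF.inv().apply(p-F0)*1e3,np.degrees((down(192.5).inv()*r).as_rotvec()))
plan(p,r,T(.007,-.0098,.0695),down(192.5))
E
```

```text
ee_pos: [0.6038, 0.1008, 0.0737]
force: [-0.0, -0.9, -0.8]
ee_pos: [0.6065, 0.1012, 0.0782]
force: [0.3, -0.8, -0.1]
[  8.07289809 -10.15450809  78.17860606] [-0.03418509 -0.10758295 -0.01865186]
1 x [0.0022, 0.0007, 0.0174, 0.0004, 0.0012, 0.0002]
```

```bash
python3 -m handwheel '[[255,0.0022,0.0007,0.0087,0,0,0],[255,0,0,0.0087,0,0,0],[255,0,0,0,0,0,0],[255,0,0,0,0,0,0]]'|grep -E 'ee_p|force: \['; python3 -m handwheel '[[255,0,0,0.002,0,0,0],[255,0,0,0,0,0,0]]'|grep -E 'ee_p|force: \['
```

```text
ee_pos: [0.6052, 0.1008, 0.0682]
force: [0.5, 0.0, 1.6]
ee_pos: [0.6052, 0.1009, 0.0681]
force: [-3.8, -1.1, 12.3]
```

```bash
python3 -m handwheel '[[255,0,0,-0.002,0,0,0],[105,0,0,0,0,0,0],[105,0,0,0,0,0,0],[105,0,0,0,0,0,0],[105,0,0,-0.01,0,0,0]]'|grep -E 'ee_p|width|force: \['; python3 -m handwheel '[[105,0,0,-0.04,0,0,0],[105,0,0,-0.06,0,0,0],[105,0,0,-0.06,0,0,0],[105,-0.06,0,-0.04,0,0,0],[105,-0.06,0,0,0,0,0]]'|grep -E 'ee_p';python3 -m handwheel '[[105,0,0,0,0,0,0],[105,0,0,0,0,0,0],[105,0,0,0,0,0,0]]'|grep -E 'ee_p'
python3 - <<'E'
from h import *;from station import vision;import pickle
s,p,r=cur();im=vision.get_image('wrist');pickle.dump(im,open('w10.pkl','wb'))
f=im['frame'];v=f.sum(2).astype(int)
def line(pts):
    u=np.round(proj(im,np.array(pts))).astype(int);return [int(v[b,a]) if 0<=b<384 else -1 for a,b in u]
xs=np.arange(-36,52,1);l=line([T(x/1e3,-.0085,.095) for x in xs]);print([(int(x),k) for x,k in zip(xs,l) if x<-20 or x>30])
xs=np.arange(-64,-24,2);print('low',list(zip(xs.tolist(),line([T(x/1e3,-.0085,.065) for x in xs]))))
ys=np.arange(-36,20,1)
for x,z in((-15,.095),(0,.095),(20,.095),(-45,.065)):
    l=line([T(x/1e3,y/1e3,z) for y in ys]);print(x,[(int(y),k) for y,k in zip(ys,l) if abs(abs(y+8.5)-18)<6])
E
```

```text
ee_pos: [0.6044, 0.1003, 0.072]
force: [0.1, 0.3, 0.2]
grip_width: 0.0495
ee_pos: [0.6653, 0.1136, 0.1786]
ee_pos: [0.6629, 0.114, 0.1727]
[(-36, 234), (-35, 237), (-34, 236), (-33, 235), (-32, 235), (-31, 236), (-30, 236), (-29, 235), (-28, 211), (-27, 205), (-26, 223), (-25, 230), (-24, 230), (-23, 229), (-22, 232), (-21, 233), (31, 228), (32, 228), (33, 229), (34, 227), (35, 229), (36, 230), (37, 222), (38, 221), (39, 220), (40, 217), (41, 216), (42, 216), (43, 220), (44, 216), (45, 219), (46, 217), (47, 219), (48, 220), (49, 222), (50, 221), (51, 221)]
low [(-64, 644), (-62, 645), (-60, 566), (-58, 227), (-56, 230), (-54, 227), (-52, 234), (-50, 232), (-48, 232), (-46, 235), (-44, 237), (-42, 233), (-40, 234), (-38, 237), (-36, 235), (-34, 235), (-32, 236), (-30, 211), (-28, 223), (-26, 230)]
-15 [(-32, 466), (-31, 466), (-30, 464), (-29, 464), (-28, 465), (-27, 375), (-26, 252), (-25, 222), (-24, 237), (-23, 233), (-22, 235), (-21, 233), (4, 228), (5, 227), (6, 226), (7, 219), (8, 242), (9, 348), (10, 490), (11, 484), (12, 481), (13, 484), (14, 482), (15, 476)]
0 [(-32, 484), (-31, 484), (-30, 490), (-29, 489), (-28, 479), (-27, 421), (-26, 302), (-25, 240), (-24, 244), (-23, 247), (-22, 244), (-21, 237), (4, 212), (5, 217), (6, 222), (7, 224), (8, 291), (9, 436), (10, 484), (11, 488), (12, 487), (13, 484), (14, 479), (15, 477)]
20 [(-32, 478), (-31, 480), (-30, 480), (-29, 478), (-28, 466), (-27, 369), (-26, 256), (-25, 239), (-24, 246), (-23, 247), (-22, 247), (-21, 243), (4, 221), (5, 219), (6, 215), (7, 210), (8, 239), (9, 353), (10, 497), (11, 499), (12, 492), (13, 484), (14, 478), (15, 483)]
-45 [(-32, 475), (-31, 477), (-30, 478), (-29, 478), (-28, 472), (-27, 363), (-26, 245), (-25, 231), (-24, 239), (-23, 240), (-22, 235), (-21, 237), (4, 226), (5, 227), (6, 225), (7, 223), (8, 224), (9, 435), (10, 481), (11, 488), (12, 481), (13, 477), (14, 487), (15, 502)]
```

Block C is centred over the joint: its end is at -27.5 mm, so its centre is about 5.5 mm against the joint at 6 mm. The arm is clear, so I'm handing in.

```bash
python3 -c "
from station import bot;print(bot.job_done())"
```

```text
the job is handed in; nothing more can be done
None
```

The job is handed in after about 32 s of robot time: the board lies flat and about centred in the frame with both ends under the lips. Two blocks are butted in line on it and the third sits over their joint, centred to within about 1 mm; one first grasp closed over a block without moving it and was repeated.

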